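Draw the shaft out of the gearbox and hold it over the docked parts tray

ROBOT

A 6-joint arm with a two-finger parallel gripper is mounted at the origin on a cart in front of the work surface, level with it; the furniture and walls round the work are solid. World frame = base frame: x ahead of the robot, y to its left, z up, the work surface at z = 0. Lengths are in m, angles in rad, forces in N, time in s.
With the tool pointing down it reaches from about 0.325 to 0.925 m from the base axis. Payload 3.1 kg.
Tool frame: the origin (TCP) lies midway between the tips of the shut fingers; the grasp point (between the pads) lies 19 mm behind it; z points along the fingers, x is the direction in which the jaws open and shut, and the axes are right-handed (so a half turn about z gives the same grasp; the last joint's range is limited). The gripper opens to 85 mm and grips with 20 to 120 N. Pads are 22 mm wide; open, the fingers measure 114 mm over their backs; the gripper's body (76 mm by 85 mm) begins 54 mm behind the grasp point. The pads swing forward as they close: fully open they stand 13 mm farther back than shut.
Start: joints at [-1.33, 0.217, 1.613, -0, 1.311, -0.112], TCP at [0.216, -0.587, 0.231] pointing down, gripper open.
Joint ranges: [-2.75, 2.75], [-0.78, 2.1], [0.31, 2.55], [-1.13, 4.27], [0.13, 2.63], [-2.58, 2.58]. Speed limits (rad/s): [2.79, 2.79, 3.14, 3.14, 3.14, 3.14].

INTERFACE

Orientations are given as a unit quaternion [x, y, z, w].
In Python, from station import manip gives the robot as it stands.
- The arm moves only by the tool apply_moves, never from a script. Its argument "series" is text: rows parted by semicolons, each of 5 numbers parted by spaces: the shift along the tool's x, y, z in m, then the turn about the tool's z in rad, then the opening, from 0 (shut) to 1 (fully open). A call has 1 to 8 rows; each row shifts and turns the commanded pose from where the row before left it, along the tool's axes as they then stand; what a row does not reach is not made up. A row lasts 1/8 s, in which the tool goes at most 62.5 mm and 10.7 degrees, less where a joint would pass 70% of its speed; a pose out of reach is approached as far as the arm can. A call with a gripper value outside its range is refused whole. The fingers move at their own pace and stop on an object; "newtons" is the grip in N (left out, the last holds). Time passes only in rows, so rows that do not move let the fingers close. It gives the time, the measured TCP pose, the force and the opening at its end, in the units of the state.
- manip.get_obs(): the state, without advancing time (a new reading comes with each control period).
- manip.snapshot(name): name is "side" or "top" or "wrist"; returns (picture, depth): 400x640x3 uint8, red, green, blue; 400x640 float32, m along the optical axis (not along the pixel's ray), 0 where there is no reading.
- manip.camera_info(name): a dict with "fx", "fy", "cx", "cy" (pixels), "k1" (the pictures are not rectified: a ray, as slopes to the right and down, at radius r is drawn at 1 + k1 r^2 times it, then the intrinsics apply), "position" and "attitude" of the camera in the world. Camera axes: x right, y up, looking along -z (the intrinsics and any distortion apply to the point x, -y, -z); pixel columns grow to the right and rows downward; lengths in m; the calibration is good to about 2 mm. A picture is of the moment at which its call begins: read the wrist's pose just before it. camera_info takes no time and is no camera call; for the wrist camera it gives the pose at the moment of the call.
- manip.job_done(): hands the job in, once; it reports no verdict.
The state is a dict: "clock": time; "q": joint angles; "joint_vel": joint speeds; "joint_torque": joint torques, N m; "tcp_pos": TCP position; "tcp_rot": TCP orientation; "ft_force": force on the tool from outside, world axes, zero at the start; "moment": the same for the moment, N m; "width": opening from 0.0 (shut) to 1.0 (fully open).
Only numpy, scipy, OpenCV 4.12 (cv2) and the standard library are available. Lean on these libraries where they do the work, as an engineer would, in place of code of your own. Each camera call takes 0.05 s, during which the arm holds its last target.

TASK

We are stripping the gearbox. First slide the tray with the brass bush and the steel roller fully home into its holder, against the back stop, with both parts still in it, so that it is in place to catch whatever drops off the shaft. Then take the steel shaft out of the housing (it is longer than the cover opening, so tilt it and draw it out end first) and finish while holding it motionless in the gripper, its middle over the docked tray and the whole shaft higher than the housing's top, touching nothing else; leave the other things where they lie.

Things in the scene. Friction and masses are not known exactly. Their poses are not given: they have to be found in the camera images.
- board: Wooden board lying on the bench, fixed, 410 (x) x 715 (y) mm and 26 mm thick, on which all the work stands. Origin: centre of its underside; its upper face is 26 mm above the bench.
- housing: Grey cast gearbox housing, cover off, fixed to the board: 144 (x) x 240 (y) mm, 115 high; round bosses and feet reach 145 mm from the centre at its two y ends. Origin: centre of its underside, on the board; z up; long direction y. Inside it is hollow, 124 (x) x 220 (y), down to 28 mm above the board, under a 6 mm deck with an opening.
- opening (a point): Centre of the cover opening, level with the deck's upper face, 115 mm above the board; axes as the housing's. The opening is 110 (x) x 120 (y) mm, so the 6 mm thick deck leaves lips over the hollow: 50 mm at both y ends (|y| = 60 to 110), 7 mm at the sides.
- seat (a point): On the housing's centre line, 70 mm above the board, at the height of the shaft's underside. Under each end lip a cross web (|y| = 64 to 76, full width, top at this height) carries the shaft in an open-topped seat 24 mm wide between cheeks 9 mm high. Between the webs, and from each web to the end wall at |y| = 110, the hollow is empty.
- shaft: Plain steel shaft, 160 mm long (its y axis), 18 mm thick, about 0.3 kg. Origin on its underside (9 mm below its axis) at mid length. At the start it lies level and loose in the two seats along the housing's y, within 8 mm of centred, its axis 36 mm below the deck's upper face and both ends under the lips.
- shaft_mid (a point): Middle of the shaft, on its axis.
- shaft_end_a (a point): Centre of the shaft's end face at its +y end.
- shaft_end_b (a point): Centre of the shaft's end face at its -y end.
- dock: Tray holder of bent steel, fixed to the board: two rails 116 mm apart inside, 34 high, 97 long, lips turned 8 mm inward (underside 31 mm above the board), mouth flared for 22 mm, back stop; no floor, the tray slides on the board. Origin: middle of the mouth between the rails' front ends, on the board; x points in to the stop. Tray home = tray origin at x = 46.5 mm, y = 0 here.
- tray: Open sheet-metal tray, 90 (x) x 110 (y) x 26 mm, walls 3 mm, about 0.35 kg, holding a brass bush and a steel roller that stand loose in it. Origin: centre of its underside; its pull is on the -x side and its back, which enters first, is +x. It starts on the board in front of the holder's mouth, up to 15 mm to one side and turned up to 0.15 rad against it.
- tray_handle (a point): Middle of the tray's pull, a flat upright bar 8 mm thick (x), 76 wide (y), from 12 to 34 mm above the board, 88 mm in front of the tray's origin; 39 mm clear gap between it and the tray's front wall. Axes as the tray's.
- bush_brass: Brass bush with a collar at each end, 41 mm diameter, 35 high, in the tray. Origin: centre of its underside.
- roller: Bright steel roller standing on end, 33 mm diameter, 38 high, in the tray. Origin: centre of its underside.
- flange_disc: Steel flange, 66 mm diameter, 20 high, on the board; bystander.
- hexkey_10: Black hex key, 119 mm long, 10 high, on the board; bystander.
- calculator: Pocket calculator, 128 x 78 x 15 mm, on the bench; bystander.
Things that resemble listed ones, but are neither listed nor needed, are in the scene too. What is shaped like the roller but turquoise is not meant.

How it is judged:
By the outcome, as a careful person would: the job done as asked, in the order asked, and still so for the second after the job is handed in, while the arm keeps its last pose, push and grip.
It also fails if it takes over 58 s, if anything falls off the work surface, if the arm or the gripper's body presses on something with over 40 N, if the wrist force passes 120 N, or if a joint passes its speed limit or range.

## Working session

There is one attempt and no reset: what is moved stays moved. The work goes in short steps, Python scripts to look and compute and a tool call to move; the robot and the scene stay as the last step left them, time stands still between calls to the robot, and variables do not carry over. Pictures are saved under pics/ and viewed, and the job is handed in when it is done.

Besides the shell and the picture viewer there is one more tool, called after "Emit:" as name(argument=value, ...) on one line, values as JSON. apply_moves: Moves the arm, as the interface text tells. Its arguments: {"type":"object","properties":{"series":{"type":"string"},"newtons":{"type":"number"}},"required":["series"]}

```bash
ls; mkdir -p pics; cat > h.py <<'E'
import numpy as np, cv2, json
from scipy.spatial.transform import Rotation as R
from station import manip
def snap(n,tag):
    ci=manip.camera_info(n); im,d=manip.snapshot(n)
    cv2.imwrite(f'pics/{tag}.png',im[:,:,::-1]); np.savez(f'pics/{tag}.npz',im=im,d=d,**{k:np.array(v) for k,v in ci.items()})
    return ci,im,d
def load(tag):
    z=np.load(f'pics/{tag}.npz'); return z,z['im'],z['d']
def Rc(ci):
    a=np.array(ci['attitude']); return R.from_quat(a).as_matrix() if a.size==4 else a
def cloud(ci,d):
    h,w=d.shape; v,u=np.mgrid[:h,:w].astype(float)
    K=np.array([[ci['fx'],0,ci['cx']],[0,ci['fy'],ci['cy']],[0,0,1]],float)
    p=cv2.undistortPoints(np.stack([u.ravel(),v.ravel()],1)[:,None],K,np.array([float(ci['k1']),0,0,0]))[:,0]
    P=np.stack([p[:,0]*d.ravel(),-p[:,1]*d.ravel(),-d.ravel()],1)
    W=P@Rc(ci).T+np.array(ci['position']); W[d.ravel()<=0]=np.nan
    return W.reshape(h,w,3)
def proj(ci,W):
    P=(np.atleast_2d(W)-np.array(ci['position']))@Rc(ci)
    x=P[:,0]/-P[:,2]; y=-P[:,1]/-P[:,2]; s=1+float(ci['k1'])*(x*x+y*y)
    return np.stack([x*s*ci['fx']+ci['cx'],y*s*ci['fy']+ci['cy']],1)
E
python3 - <<'E'
from h import *
print(manip.get_obs())
for n in ['top','side','wrist']:
    ci,im,d=snap(n,n+'0'); print(n,ci)
E
```

```text
pics
{'clock': 0.0, 'q': array([-1.33021931e+00,  2.17794452e-01,  1.61495023e+00,  4.78370045e-06,
        1.31131465e+00, -1.12207340e-01]), 'joint_vel': array([-0.00024008, -0.00026749, -0.00135598,  0.00187561,  0.00032325,
       -0.0015755 ]), 'joint_torque': array([-5.19875102e-04, -3.96848023e+01, -3.03851473e+01, -7.55166025e-05,
        9.83693171e-03,  3.46396277e-06]), 'tcp_pos': array([ 0.2157635 , -0.58568977,  0.22993489]), 'tcp_rot': array([ 8.20216076e-01, -5.72052504e-01, -9.24717261e-04, -8.16104240e-04]), 'ft_force': array([-0.37281644,  0.41038227,  0.13481208]), 'moment': array([-0.06802701,  0.01543767,  0.03645095]), 'width': 0.9956881675906241}
top {'fx': 498.27551876456664, 'fy': 498.27551876456664, 'cx': 322.3287790342873, 'cy': 195.6007563278055, 'k1': -0.04470622541845801, 'position': array([ 0.2624595 , -0.06050298,  1.73422885]), 'attitude': array([ 0.04449644, -0.04933361, -0.70044108,  0.7106114 ])}
side {'fx': 383.0705130944114, 'fy': 383.0705130944114, 'cx': 325.778415789321, 'cy': 199.7305540564187, 'k1': -0.056308163273830966, 'position': array([ 0.49535626, -1.13283405,  0.64538645]), 'attitude': array([ 0.52198386, -0.00307322,  0.01379883,  0.8528382 ])}
wrist {'fx': 281.35389514772436, 'fy': 281.35389514772436, 'cx': 316.4371607051095, 'cy': 200.22244539139848, 'k1': -0.012002941830084858, 'position': array([ 0.27899062, -0.56559066,  0.37273657]), 'attitude': array([-0.10731993,  0.07599418, -0.56692179,  0.81320785])}
```

View pics/top0.png

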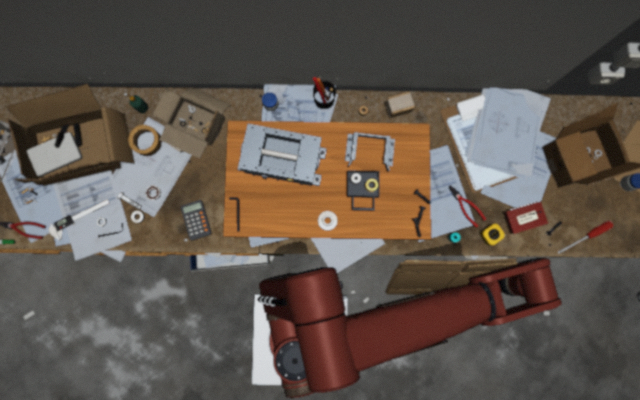

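View pics/side0.png

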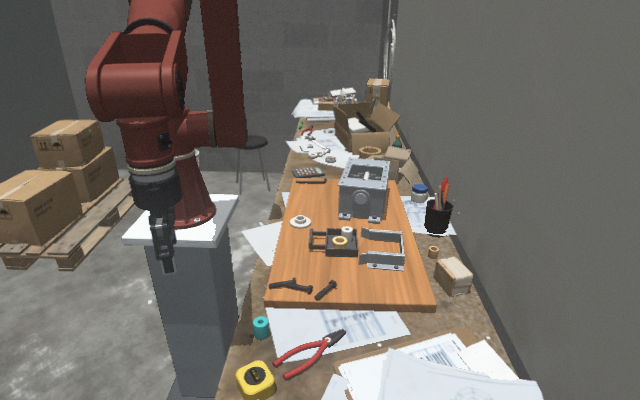

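View pics/wrist0.png

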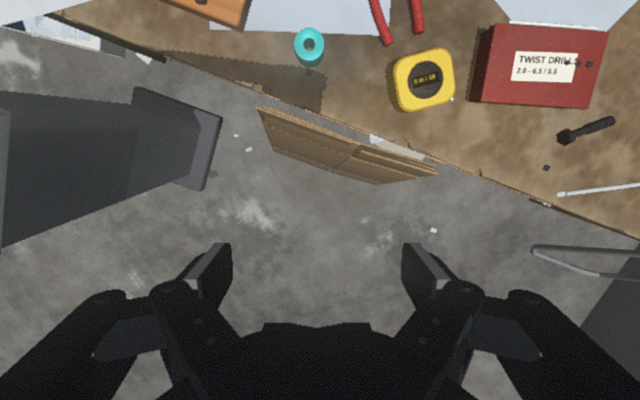

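```bash
python3 - <<'E'
from h import *
z,im,d=load('top0'); W=cloud(z,d)
for p in [(230,200),(400,220),(363,183),(356,178),(372,185),(363,208),(283,153),(252,150),(371,148),(328,220)]:
    print(p,W[p[1],p[0]].round(4))
c=im[110:245,215:440,::-1]; cv2.imwrite('pics/c1.png',cv2.resize(c,None,fx=3.5,fy=3.5,interpolation=cv2.INTER_CUBIC))
z,im,d=load('side0'); W=cloud(z,d)
for p in [(300,290),(340,245),(348,230),(340,241),(312,240),(365,172)]:
    print(p,W[p[1],p[0]].round(4))
c=im[140:310,260:450,::-1]; cv2.imwrite('pics/c2.png',cv2.resize(c,None,fx=3.5,fy=3.5,interpolation=cv2.INTER_CUBIC))
E
```

```text
(230, 200) [0.4701 0.2473 0.0304]
(400, 220) [ 0.4105 -0.3405  0.019 ]
(363, 183) [ 0.536  -0.2107  0.0321]
(356, 178) [ 0.5529 -0.1863  0.0335]
(372, 185) [ 0.5295 -0.242   0.0317]
(363, 208) [ 0.4463 -0.2088  0.0569]
(283, 153) [0.6196 0.0624 0.1141]
(252, 150) [0.6218 0.1616 0.1429]
(371, 148) [ 0.6611 -0.2387  0.0291]
(328, 220) [ 0.407  -0.0914  0.0194]
(300, 290) [ 0.43   -0.4063  0.0255]
(340, 245) [ 0.528  -0.2546  0.0585]
(348, 230) [ 0.5515 -0.1905  0.068 ]
(340, 241) [ 0.5287 -0.2225  0.0506]
(312, 240) [ 0.4477 -0.1851  0.0269]
(365, 172) [0.6205 0.1352 0.113 ]
```

View pics/c1.png

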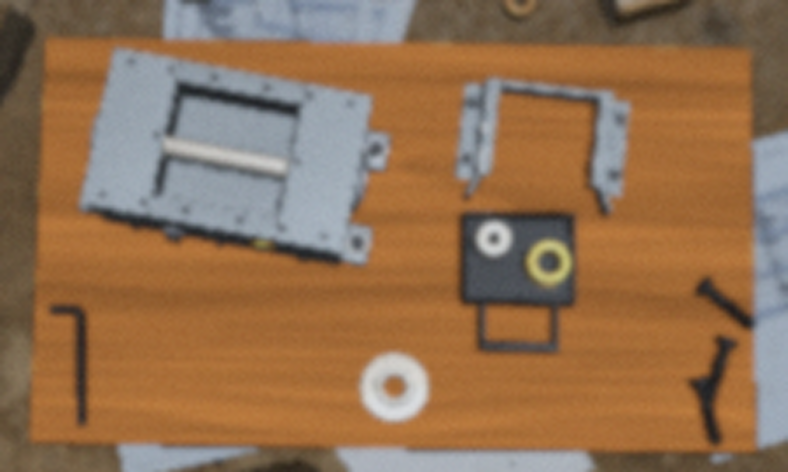

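View pics/c2.png

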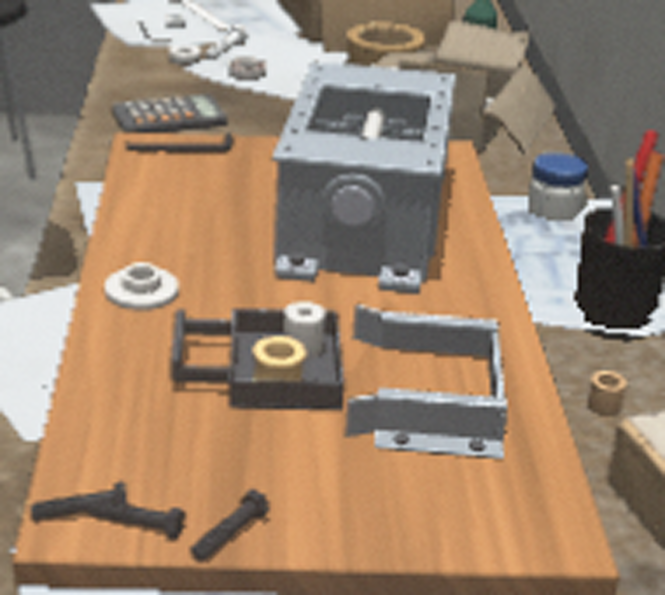

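```bash
cat >> h.py <<'E'
def ray(ci,px,z):
    K=np.array([[ci['fx'],0,ci['cx']],[0,ci['fy'],ci['cy']],[0,0,1]],float)
    p=cv2.undistortPoints(np.array(px,float).reshape(-1,1,2),K,np.array([float(ci['k1']),0,0,0]))[:,0]
    D=np.c_[p[:,0],-p[:,1],-np.ones(len(p))]@Rc(ci).T; o=np.array(ci['position'])
    return o+D*((z-o[2])/D[:,2])[:,None]
def tool(o=None):
    o=o or manip.get_obs(); M=R.from_quat(o['tcp_rot']).as_matrix(); return np.array(o['tcp_pos']),M
def delta(target,yaw):
    # shift in tool axes if shift happens at present orientation, and turn about tool z to make tool x point at yaw
    p,M=tool(); y=np.arctan2(M[1,0],M[0,0]); t=-((yaw-y+np.pi)%(2*np.pi)-np.pi)
    return (M.T@(np.array(target)-p)).round(4), round(t,4), p.round(4), round(y,4)
E
python3 - <<'E'
from h import *
z,im,d=load('top0')
f=lambda P,h: ray(z,[(215+(x+.5)/3.5-.5,110+(y+.5)/3.5-.5) for x,y in P],h).round(4)
print('housing',f([(117,48),(370,95),(340,262),(82,208)],.141))
print('shaft',f([(162,148),(290,167)],.114))
print('tray',f([(461,214),(575,212),(577,303),(462,303)],.052))
print('handle',f([(479,347),(557,347)],.06))
print('dock',f([(471,195),(607,212),(500,80),(608,95)],.06))
w,_,_=load('wrist0'); print('view',-Rc(w)[:,2], Rc(w)[:,0])
print(delta([0.40,-0.205,0.25],0))
E
```

```text
housing [[ 0.7116  0.1778  0.141 ]
 [ 0.6698 -0.0608  0.141 ]
 [ 0.5111 -0.0353  0.141 ]
 [ 0.5582  0.205   0.141 ]]
shaft [[0.6222 0.1357 0.114 ]
 [0.6056 0.014  0.114 ]]
tray [[ 0.5744 -0.1517  0.052 ]
 [ 0.5781 -0.2636  0.052 ]
 [ 0.4881 -0.2655  0.052 ]
 [ 0.4864 -0.1533  0.052 ]]
handle [[ 0.4427 -0.1696  0.06  ]
 [ 0.4438 -0.2451  0.06  ]]
dock [[ 0.5919 -0.1609  0.06  ]
 [ 0.5771 -0.294   0.06  ]
 [ 0.7078 -0.1888  0.06  ]
 [ 0.6945 -0.2955  0.06  ]]
view [-0.24528215 -0.08838131 -0.96541463] [ 0.34564914 -0.93836187 -0.00191411]
(array([-0.2938, -0.3044, -0.0191]), np.float64(-1.2179), array([ 0.2158, -0.5859,  0.2302]), np.float64(-1.2179))
```

Emit:
apply_moves(series="-0.036 -0.043 -0.009 0 1;-0.036 -0.043 -0.009 0 1;-0.036 -0.043 -0.009 0 1;-0.036 -0.043 -0.009 0 1;-0.036 -0.043 -0.009 0 1;-0.036 -0.043 -0.009 0 1;-0.036 -0.043 -0.009 0 1;-0.036 -0.043 -0.009 0 1")

```text
clock: 1.15
tcp_pos: [0.4397, -0.1956, 0.3034]
tcp_rot: [0.82, -0.572, 0.0, -0.0]
ft_force: [1.0, -0.7, 1.0]
width: 1.0
```

Emit:
apply_moves(series="0 0 0 -0.174 1;0 0 0 -0.174 1;0 0 0 -0.174 1;0 0 0 -0.174 1;0 0 0 -0.174 1;0 0 0 -0.174 1;0 0 0 -0.174 1;0 0 0 0 1")

```text
clock: 2.15
tcp_pos: [0.4391, -0.1973, 0.3029]
tcp_rot: [1.0, -0.001, -0.0, -0.0]
ft_force: [-0.7, 0.3, -0.5]
width: 1.001
```

```bash
python3 - <<'E'
from h import *
print(delta([0.44,-0.2,0.3],0), manip.get_obs()['clock'])
snap('wrist','w1')
E
```

```text
(array([0.001 , 0.0027, 0.0029]), np.float64(-0.002), array([ 0.4391, -0.1973,  0.3029]), np.float64(-0.002)) 2.15
```

View pics/w1.png

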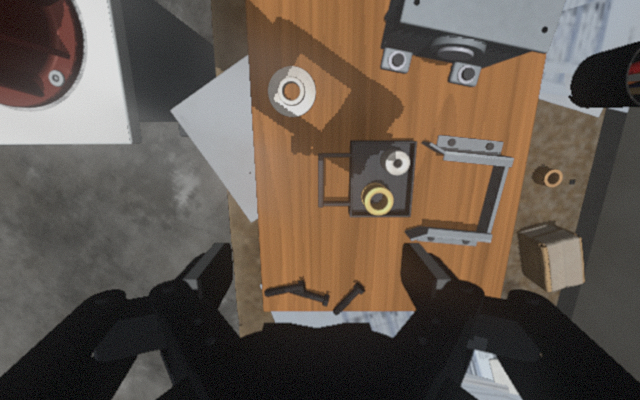

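```bash
python3 - <<'E'
from h import *
z,im,d=load('w1')
c=im[125:255,305:525,::-1]; cv2.imwrite('pics/c3.png',cv2.resize(c,None,fx=3.6,fy=3.6,interpolation=cv2.INTER_CUBIC))
E
```

```text
(no output)
```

View pics/c3.png

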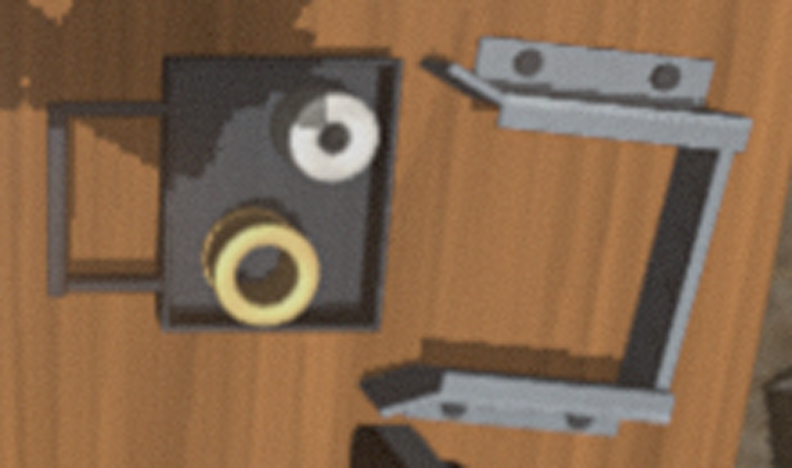

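```bash
python3 - <<'E'
from h import *
z,im,d=load('w1')
f=lambda P,h: ray(z,[(305+(x+.5)/3.6-.5,125+(y+.5)/3.6-.5) for x,y in P],h).round(4)
def show(n,P,h): print(n,f(P,h)[:,:2].tolist())
show('tray',[(165,57),(401,60),(380,328),(160,328)],.052)
show('handle',[(49,103),(69,103),(50,295),(66,295)],.060)
show('dock lips inner U',[(500,127),(735,152)],.060)
show('dock lips inner L',[(445,373),(670,393)],.060)
show('outer edges U',[(505,95),(750,120)],.060)
show('outer L',[(385,416),(672,421)],.060)
show('stop',[(722,150),(658,390)],.060)
show('flare tips',[(425,65),(365,380)],.058)
W=cloud(z,d)
for x,y in [(58,200),(165,200),(600,120),(560,385),(690,250)]:
    print(W[int(125+y/3.6),int(305+x/3.6)].round(4))
E
```

```text
tray [[0.4869, -0.1552], [0.5771, -0.1564], [0.5781, -0.2639], [0.4881, -0.2637]]
handle [[0.4427, -0.1717], [0.4502, -0.1717], [0.4431, -0.2472], [0.4494, -0.2472]]
dock lips inner U [[0.6143, -0.1809], [0.7062, -0.1905]]
dock lips inner L [[0.6034, -0.2805], [0.6968, -0.2895]]
outer edges U [[0.6148, -0.1689], [0.7098, -0.1782]]
outer L [[0.5806, -0.2993], [0.6997, -0.3019]]
stop [[0.701, -0.1897], [0.6917, -0.2882]]
flare tips [[0.5842, -0.1579], [0.5718, -0.2842]]
[ 0.4465 -0.2087  0.0599]
[ 0.4886 -0.2116  0.0454]
[ 0.6519 -0.1783  0.0598]
[ 0.665  -0.2953  0.0337]
[ 0.6999 -0.2311  0.0521]
```

Emit:
apply_moves(series="0.007 0.012 0.05 0.0 0.45;0 0 0.05 0 0.45;0 0 0.05 0 0.45;0 0 0.04 0 0.45;0 0 0.02 0 0.45;0 0 0 0 0.45")

```text
clock: 2.95
tcp_pos: [0.4445, -0.2083, 0.0912]
tcp_rot: [1.0, -0.001, -0.002, -0.001]
ft_force: [-0.4, 0.8, 0.5]
width: 0.449
```

```bash
python3 - <<'E'
from h import *
print(delta([0.4465,-0.2095,0.033],0), manip.get_obs()['ft_force'])
snap('wrist','w2')
E
```

```text
(array([0.0022, 0.0014, 0.0582]), np.float64(-0.002), array([ 0.4445, -0.2083,  0.0912]), np.float64(-0.002)) [-0.43243768  0.81383333  0.49311928]
```

View pics/w2.png

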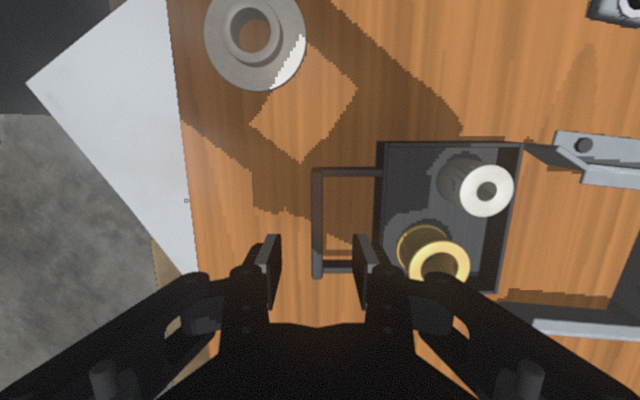

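Emit:
apply_moves(series="0.002 0.001 0.03 0 0.45;0 0 0.018 0 0.45;0 0 0.01 0 0.45;0 0 0 0 0.45;0 0 0 0 0;0 0 0 0 0;0 0 0 0 0;0 0 0 0 0", newtons=50)

```text
clock: 4.0
tcp_pos: [0.4475, -0.2106, 0.0364]
tcp_rot: [1.0, 0.0, -0.001, 0.0]
ft_force: [-3.9, 1.1, 5.4]
width: 0.079
```

```bash
python3 - <<'E'
from h import *
print(delta([0.4465,-0.2095,0.033],0), manip.get_obs()['ft_force'])
snap('wrist','w3')
E
```

```text
(array([-0.001 , -0.0011,  0.0034]), np.float64(0.0004), array([ 0.4475, -0.2106,  0.0364]), np.float64(0.0004)) [-3.86546693  1.10068755  5.3568319 ]
```

View pics/w3.png

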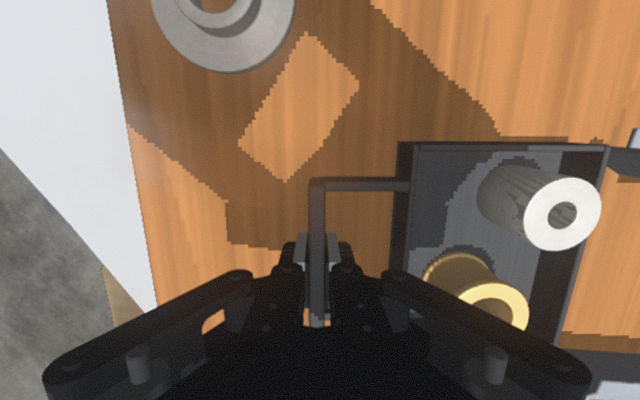

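Emit:
apply_moves(series="-0.003 0 0 0.01 0;-0.004 0.001 0 0.02 0;-0.003 0.001 0 0.025 0;0 0 0 0.025 0;0 0 0 0.02 0;0 0 0 0 0")

```text
clock: 4.8
tcp_pos: [0.4387, -0.2121, 0.0362]
tcp_rot: [0.999, -0.05, 0.0, -0.0]
ft_force: [0.8, 4.7, 7.4]
width: 0.081
```

```bash
python3 - <<'E'
from h import *
p,M=tool();print(p,np.arctan2(M[1,0],M[0,0]), manip.get_obs()['ft_force'])
snap('wrist','w4');snap('top','t4')
z,im,d=load('t4');c=im[110:245,320:440,::-1]; cv2.imwrite('pics/c4.png',cv2.resize(c,None,fx=4.4,fy=4.4,interpolation=cv2.INTER_CUBIC))
E
```

```text
[ 0.43872914 -0.21211331  0.036206  ] -0.10047101208105712 [0.82790046 4.74700249 7.35658365]
```

View pics/w4.png

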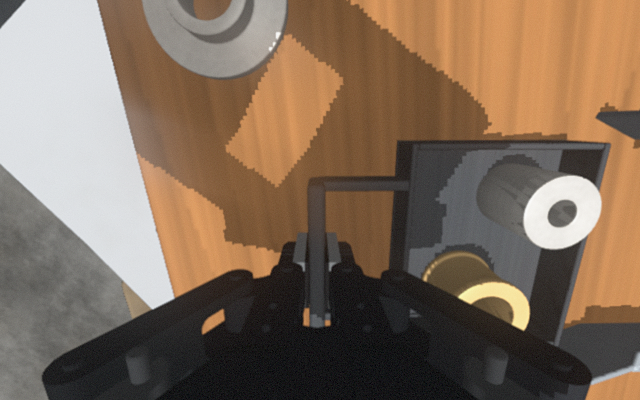

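View pics/c4.png

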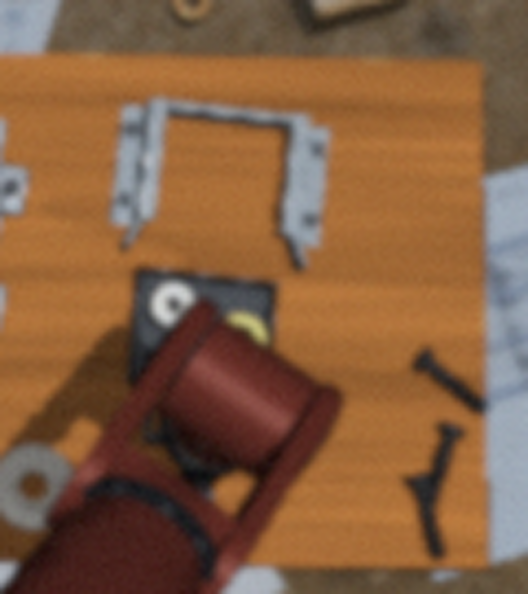

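```bash
python3 - <<'E'
from h import *
z,im,d=load('t4')
f=lambda P,h: ray(z,[(320+(x+.5)/4.4-.5,110+(y+.5)/4.4-.5) for x,y in P],h)
t=f([(137,270),(275,285)],.052); s=f([(127,245),(300,268)],.06); b=f([(160,105),(303,119)],.06)
l=f([(164,110),(148,222),(289,122),(281,232)],.06)
print(t,s,b,l,sep='\n')
print('lips mid',(l[0]+l[2])/2,(l[1]+l[3])/2,'tray mid',t.mean(0),'yaw',np.arctan2(*(t[0]-t[1])[[0,1]]))
z,im,d=load('w4')
c=ray(z,[(398,142),(609,143)],.052);print(c)
E
```

```text
[[ 0.57393913 -0.16679471  0.052     ]
 [ 0.56375048 -0.27457617  0.052     ]]
[[ 0.59207734 -0.15839143  0.06      ]
 [ 0.57603432 -0.29306382  0.06      ]]
[[ 0.70427523 -0.18357137  0.06      ]
 [ 0.69490735 -0.29595935  0.06      ]]
[[ 0.70029816 -0.18672862  0.06      ]
 [ 0.61055527 -0.17462973  0.06      ]
 [ 0.69230072 -0.28493612  0.06      ]
 [ 0.60428878 -0.27834965  0.06      ]]
lips mid [ 0.69629944 -0.23583237  0.06      ] [ 0.60742203 -0.22648969  0.06      ] tray mid [ 0.5688448  -0.22068544  0.052     ] yaw 0.09425061621430338
[[ 0.48182216 -0.16004212  0.052     ]
 [ 0.57649772 -0.16969747  0.052     ]]
```

Emit:
apply_moves(series="0.003 0.002 0 0 0;0.008 0 0 0 0;0.01 0 0 0 0;0.01 0 0 0 0;0.008 0 0 0 0;0.006 0 0 0 0;0 0 0 0 0")

```text
clock: 5.78
tcp_pos: [0.4796, -0.2191, 0.0363]
tcp_rot: [0.999, -0.05, -0.004, -0.0]
ft_force: [-10.1, 0.9, 15.7]
width: 0.081
```

```bash
python3 - <<'E'
from h import *
p,M=tool();print(p,np.arctan2(M[1,0],M[0,0]), manip.get_obs()['ft_force'])
snap('side','s5')
z,im,d=load('s5');c=im[190:290,280:430,::-1]; cv2.imwrite('pics/c5.png',cv2.resize(c,None,fx=5,fy=5,interpolation=cv2.INTER_CUBIC))
E
```

```text
[ 0.4796417  -0.21908045  0.03628   ] -0.09949362551903228 [-10.14487288   0.94809252  15.74673138]
```

View pics/c5.png

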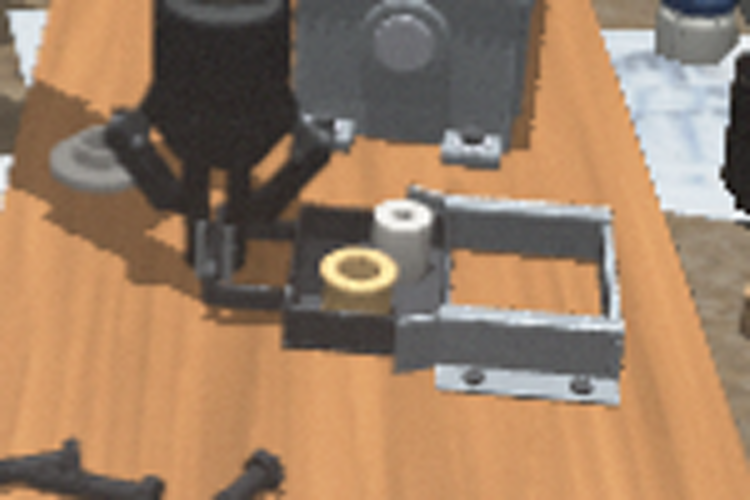

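Emit:
apply_moves(series="0.004 0 -0.002 0 0;0.008 0 0 0 0;0.008 0 0 0 0;0.008 0 0 0 0;0.006 0 0 0 0;0.004 0 0 0 0;0 0 0 0 0")

```text
clock: 6.7
tcp_pos: [0.518, -0.2224, 0.0364]
tcp_rot: [0.999, -0.05, -0.003, -0.0]
ft_force: [-5.9, 0.3, 3.5]
width: 0.082
```

```bash
python3 - <<'E'
from h import *
p,M=tool();print(p,np.arctan2(M[1,0],M[0,0]), manip.get_obs()['ft_force'],manip.get_obs()['moment'])
snap('side','s6')
z,im,d=load('s6');c=im[190:290,280:430,::-1]; cv2.imwrite('pics/c6.png',cv2.resize(c,None,fx=5,fy=5,interpolation=cv2.INTER_CUBIC))
E
```

```text
[ 0.51795649 -0.22240621  0.03638257] -0.10023631229261566 [-5.86366536  0.25394176  3.458513  ] [-0.02464785  0.56334261  0.08285702]
```

View pics/c6.png

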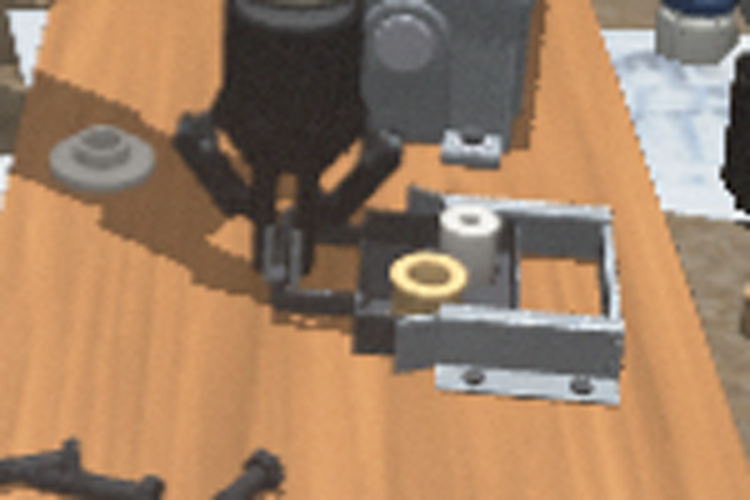

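Emit:
apply_moves(series="0.004 0 0 0 0;0.008 0 0 0 0;0.008 0 0 0 0;0.008 0 0 0 0;0.006 0 0 0 0;0.004 0 0 0 0;0.002 0 0 0 0;0 0 0 0 0")

```text
clock: 7.75
tcp_pos: [0.5576, -0.2264, 0.0364]
tcp_rot: [0.999, -0.05, -0.003, -0.0]
ft_force: [-5.2, 0.9, 5.1]
width: 0.083
```

Emit:
apply_moves(series="0.002 0 0 0 0;0.002 0 0 0 0;0 0 0 0 0")

```text
clock: 8.12
tcp_pos: [0.5615, -0.2268, 0.0364]
tcp_rot: [0.999, -0.05, -0.003, -0.0]
ft_force: [-5.3, 1.2, 4.3]
width: 0.084
```

Emit:
apply_moves(series="0.002 0 0 0 0;0.002 0 0 0 0;0 0 0 0 0")

```text
clock: 8.5
tcp_pos: [0.5654, -0.2272, 0.0364]
tcp_rot: [0.999, -0.05, -0.003, -0.0]
ft_force: [-5.6, -0.1, 3.9]
width: 0.081
```

Emit:
apply_moves(series="0.002 0 0 0 0;0.001 0 0 0 0;0 0 0 0 0")

```text
clock: 8.88
tcp_pos: [0.5654, -0.2271, 0.0364]
tcp_rot: [0.999, -0.05, -0.007, -0.001]
ft_force: [-13.7, 1.5, 11.8]
width: 0.079
```

Emit:
apply_moves(series="0.001 0 0 0 0;0.001 0 0 0 0;0 0 0 0 0")

```text
clock: 9.25
tcp_pos: [0.5654, -0.2271, 0.0363]
tcp_rot: [0.999, -0.05, -0.009, -0.001]
ft_force: [-19.3, 1.2, 15.2]
width: 0.08
```

```bash
python3 - <<'E'
from h import *
p,M=tool();print(p,np.arctan2(M[1,0],M[0,0]), manip.get_obs()['ft_force'],manip.get_obs()['moment'])
snap('wrist','w7');
snap('side','s7')
z,im,d=load('s7');c=im[190:290,280:430,::-1]; cv2.imwrite('pics/c7.png',cv2.resize(c,None,fx=5,fy=5,interpolation=cv2.INTER_CUBIC))
E
```

```text
[ 0.56535554 -0.22709966  0.03634509] -0.09949796360187597 [-19.34740148   1.19001055  15.16419856] [ 0.07400093  2.42681762 -0.01406403]
```

View pics/c7.png

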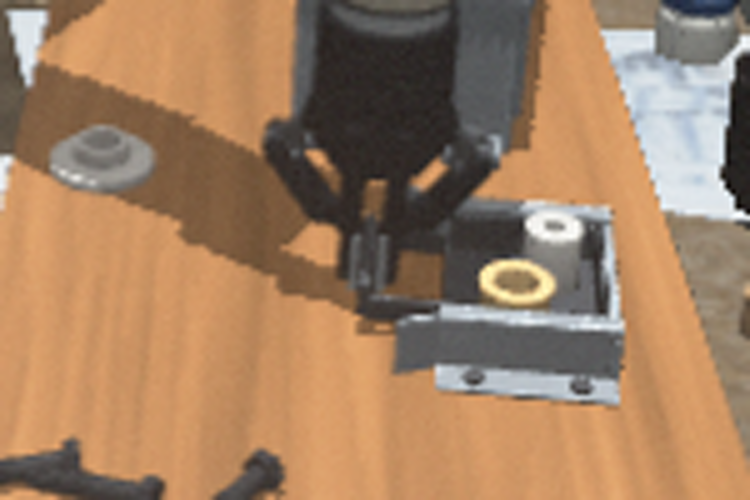

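View pics/w7.png

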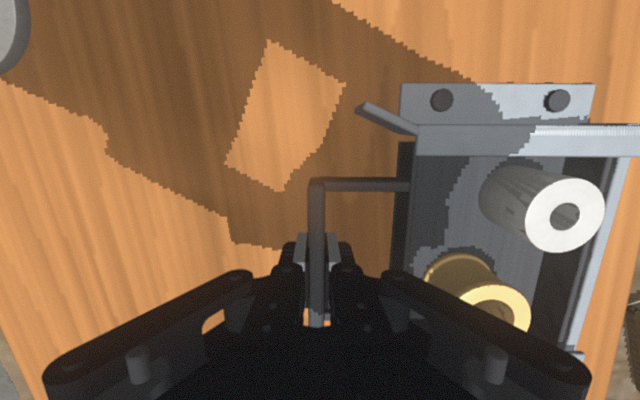

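Emit:
apply_moves(series="-0.002 0 0 0 0;-0.001 0 0 0 0;0 0 0 0 0;0 0 0 0 0.3;0 0 0 0 0.45;0 0 0 0 0.45")

```text
clock: 10.1
tcp_pos: [0.5706, -0.2277, 0.0372]
tcp_rot: [0.999, -0.05, 0.0, 0.0]
ft_force: [-1.0, 0.2, 0.3]
width: 0.448
```

```bash
python3 - <<'E'
from h import *
p,M=tool();print(p,np.arctan2(M[1,0],M[0,0]), manip.get_obs()['ft_force'],manip.get_obs()['width'])
E
```

```text
[ 0.57057032 -0.2276798   0.03715136] -0.10019623632526743 [-0.95067311  0.20986874  0.27136921] 0.4482782749969742
```

Emit:
apply_moves(series="0 0 -0.02 0 0.45;0 0 -0.05 0 0.45;0 0 -0.06 0 0.45;0 0 -0.06 0 0.45;0.002 -0.04 -0.05 0 0.45;0.003 -0.055 -0.02 0 0.45;0.003 -0.055 -0.02 0 0.45;0.003 -0.055 -0.01 0 0.45")

```text
clock: 11.1
tcp_pos: [0.6025, -0.024, 0.33]
tcp_rot: [0.999, -0.05, 0.003, 0.0]
ft_force: [1.1, -1.3, -0.8]
width: 0.454
```

Emit:
apply_moves(series="0.003 -0.055 0 0.03 0.45;0 -0.015 0 0.04 0.45;0 0 0 0 0.45;0 0 0 0 0.45")

```text
clock: 11.6
tcp_pos: [0.6121, 0.043, 0.3269]
tcp_rot: [0.996, -0.085, 0.001, 0.0]
ft_force: [-0.3, -0.7, 1.1]
width: 0.447
```

```bash
python3 - <<'E'
from h import *
p,M=tool();print(p,np.arctan2(M[1,0],M[0,0]), manip.get_obs()['ft_force'],manip.get_obs()['clock'])
snap('wrist','w8')
E
```

```text
[0.61205438 0.04295199 0.32692233] -0.16999913533782854 [-0.2893931  -0.70453209  1.05061335] 11.6
```

View pics/w8.png

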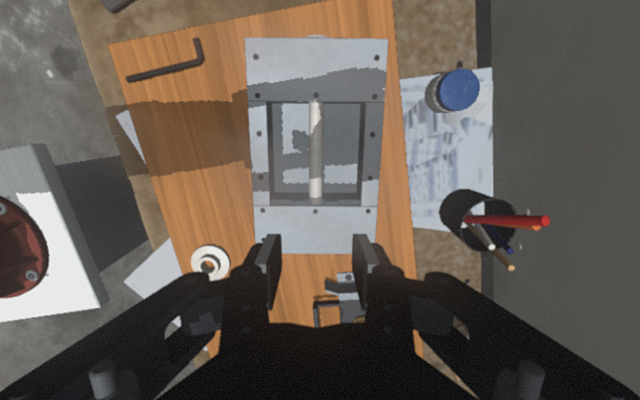

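```bash
python3 - <<'E'
from h import *
z,im,d=load('w8')
c=im[30:260,235:400,::-1]; cv2.imwrite('pics/c8.png',cv2.resize(c,None,fx=2.6,fy=2.6,interpolation=cv2.INTER_CUBIC))
E
```

```text
(no output)
```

View pics/c8.png

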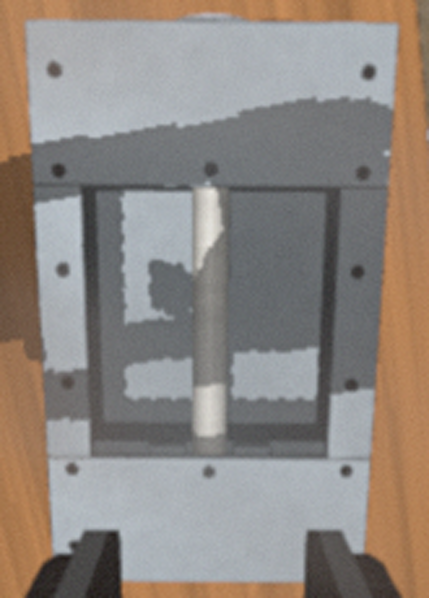

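```bash
python3 - <<'E'
from h import *
z,im,d=load('w8')
f=lambda P,h: ray(z,[(235+(x+.5)/2.6-.5,30+(y+.5)/2.6-.5) for x,y in P],h)
o=f([(83,187),(340,189),(327,457),(93,456)],.141); print(o.round(4),'centre',o.mean(0).round(4))
h=f([(27,20),(398,25),(366,582),(57,580)],.141); print(h.round(4),h.mean(0).round(4))
s=f([(193,195),(229,195),(193,430),(225,430)],.105); a=(s[0]+s[1])/2;b=(s[2]+s[3])/2
print(s.round(4),a,b,'yaw',np.arctan2(-(a-b)[0],(a-b)[1]))
W=cloud(z,d); 
for x,y in [(210,220),(210,320),(210,420),(150,520),(210,100)]: print(W[int(30+y/2.6),int(235+x/2.6)].round(4))
for q in [(o[0]-o[3]),(o[1]-o[2]),h[0]-h[3],h[1]-h[2]]: print(np.arctan2(-q[0],q[1]),np.linalg.norm(q))
E
```

```text
[[0.5744 0.1386 0.141 ]
 [0.6821 0.1194 0.141 ]
 [0.6613 0.0023 0.141 ]
 [0.5535 0.0213 0.141 ]] centre [0.6178 0.0704 0.141 ]
[[ 0.5657  0.2052  0.141 ]
 [ 0.7132  0.1781  0.141 ]
 [ 0.672  -0.0644  0.141 ]
 [ 0.5227 -0.0376  0.141 ]] [0.6184 0.0703 0.141 ]
[[0.6195 0.1299 0.105 ]
 [0.6363 0.127  0.105 ]
 [0.5993 0.017  0.105 ]
 [0.6155 0.0142 0.105 ]] [0.62788692 0.12846846 0.105     ] [0.60742825 0.01560353 0.105     ] yaw -0.17931973048086533
[0.625  0.1175 0.1158]
[0.617  0.0712 0.1118]
[0.6087 0.0233 0.1145]
[ 0.5733 -0.0145  0.1419]
[0.633  0.1636 0.14  ]
-0.17619211941633336 0.1191659765960428
-0.17610692368220576 0.11887872100807179
-0.17534732448728022 0.24656897169089517
-0.16851959351213192 0.24591329420134173
```

Emit:
apply_moves(series="0 0.012 0.03 0.007 0.4;0 0 0.05 0 0.4;0 0 0.04 0 0.4;0 0 0.02 0 0.4;0 0 0 0 0.4;0 0 0 0 0.4")

```text
clock: 12.4
tcp_pos: [0.6116, 0.0314, 0.1884]
tcp_rot: [0.996, -0.089, 0.002, -0.0]
ft_force: [0.3, 1.2, 0.3]
width: 0.402
```

```bash
python3 - <<'E'
from h import *
print(delta([.6102,.0311,.085],-.178))
snap('wrist','w9')
E
```

```text
(array([-0.0017,  0.0006,  0.1034]), np.float64(0.0006), array([0.6116, 0.0314, 0.1884]), np.float64(-0.1774))
```

View pics/w9.png

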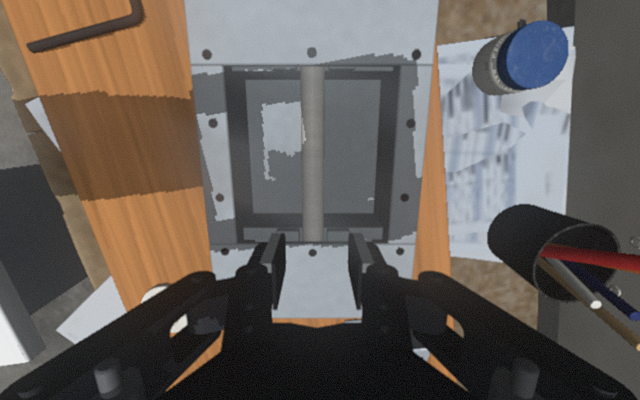

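Emit:
apply_moves(series="-0.001 0 0.04 0 0.4;0 0 0.035 0 0.4;0 0 0.02 0 0.4;0 0 0.007 0 0.4;0 0 0 0 0.4")

```text
clock: 13.08
tcp_pos: [0.6099, 0.032, 0.0849]
tcp_rot: [0.996, -0.088, 0.001, -0.0]
ft_force: [0.3, 0.5, -0.2]
width: 0.399
```

```bash
python3 - <<'E'
from h import *
print(delta([.6102,.0311,.085],-.178),manip.get_obs()['ft_force'])
snap('wrist','w10');snap('side','s10')
z,im,d=load('s10');c=im[130:230,310:430,::-1]; cv2.imwrite('pics/c10.png',cv2.resize(c,None,fx=5,fy=5,interpolation=cv2.INTER_CUBIC))
E
```

```text
(array([ 0.0005,  0.0008, -0.0001]), np.float64(0.0011), array([0.6099, 0.032 , 0.0849]), np.float64(-0.1769)) [ 0.31332306  0.52326638 -0.21615263]
```

View pics/w10.png

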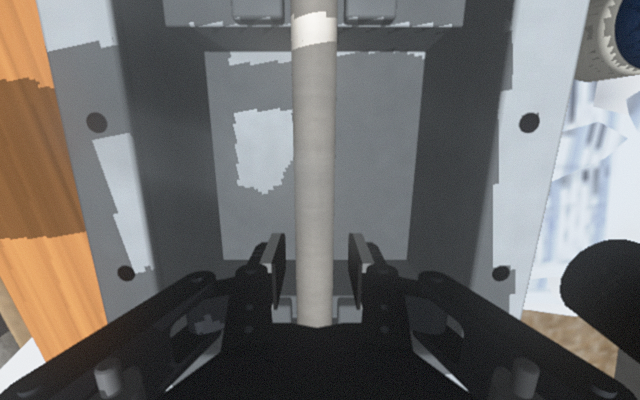

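View pics/c10.png

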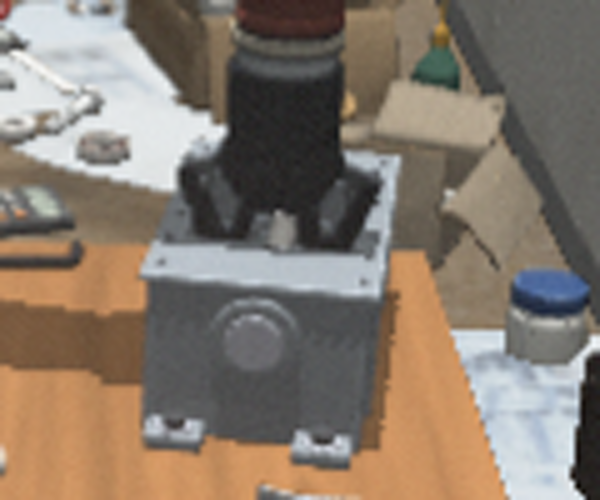

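Fingers straddle the shaft (col 313 between pads 280 and 352). Closing with a light grip.

Emit:
apply_moves(series="0 0 0 0 0;0 0 0 0 0;0 0 0 0 0;0 0 0 0 0;0 0 -0.001 0 0;0 0 0 0 0", newtons=30)

```text
clock: 13.92
tcp_pos: [0.61, 0.032, 0.0857]
tcp_rot: [0.996, -0.088, 0.001, -0.0]
ft_force: [0.6, 0.8, 2.5]
width: 0.208
```

Emit:
apply_moves(series="0 -0.004 -0.001 0 0;0 -0.006 0 0 0;0 -0.006 0 0 0;0 -0.004 0 0 0;0 0 0 0 0")

```text
clock: 14.55
tcp_pos: [0.6122, 0.0529, 0.0854]
tcp_rot: [0.996, -0.088, -0.0, -0.001]
ft_force: [0.2, 0.5, -1.2]
width: 0.207
```

Emit:
apply_moves(series="0 -0.002 0 0 0;0 -0.002 0 0 0;0 0 0 0 0")

```text
clock: 14.92
tcp_pos: [0.6129, 0.056, 0.0857]
tcp_rot: [0.996, -0.088, -0.0, -0.0]
ft_force: [-0.6, 1.1, -1.6]
width: 0.206
```

Emit:
apply_moves(series="0 -0.002 0 0 0;0 -0.002 0 0 0;0 0 0 0 0")

```text
clock: 15.3
tcp_pos: [0.6138, 0.06, 0.0858]
tcp_rot: [0.996, -0.088, -0.0, -0.0]
ft_force: [0.3, -0.3, -2.4]
width: 0.204
```

```bash
python3 - <<'E'
from h import *
o=manip.get_obs();print(o['tcp_pos'],o['ft_force'],o['moment'],o['width'])
snap('wrist','w11')
E
```

```text
[0.61383986 0.0599612  0.08584558] [ 0.33571305 -0.27260741 -2.42889846] [ 0.00304557 -0.03861284 -0.04032303] 0.20394352406388463
```

View pics/w11.png

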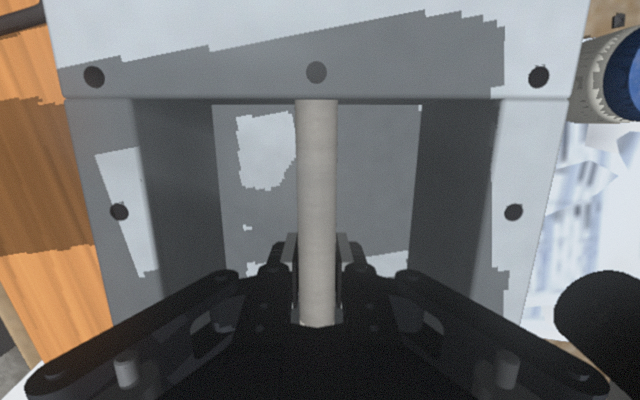

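Emit:
apply_moves(series="0 -0.002 0 0 0;0 -0.001 0 0 0;0 0 0 0 0")

```text
clock: 15.72
tcp_pos: [0.6144, 0.0627, 0.0859]
tcp_rot: [0.996, -0.088, -0.0, -0.0]
ft_force: [-0.6, 0.3, -2.7]
width: 0.205
```

Emit:
apply_moves(series="0 -0.002 0 0 0;0 -0.001 0 0 0;0 0 0 0 0")

```text
clock: 16.1
tcp_pos: [0.615, 0.0657, 0.086]
tcp_rot: [0.996, -0.088, -0.0, -0.0]
ft_force: [0.0, 0.5, -3.8]
width: 0.207
```

Emit:
apply_moves(series="0 0 -0.004 0 0;0 0 -0.006 0 0;0 0 -0.006 0 0;0 0 -0.004 0 0;0 0 0 0 0")

```text
clock: 16.73
tcp_pos: [0.6153, 0.0655, 0.1066]
tcp_rot: [0.996, -0.088, 0.0, -0.0]
ft_force: [0.1, -0.8, -4.6]
width: 0.206
```

```bash
python3 - <<'E'
from h import *
o=manip.get_obs();print(o['tcp_pos'],o['ft_force'],o['moment'],o['width'])
snap('wrist','w12')
snap('side','s12')
z,im,d=load('s12');c=im[130:230,310:430,::-1]; cv2.imwrite('pics/c12.png',cv2.resize(c,None,fx=5,fy=5,interpolation=cv2.INTER_CUBIC))
E
```

```text
[0.61528013 0.06550641 0.10661471] [ 0.12300763 -0.75939894 -4.5889705 ] [-0.09703048  0.01915782 -0.01010516] 0.20620331397398906
```

View pics/w12.png

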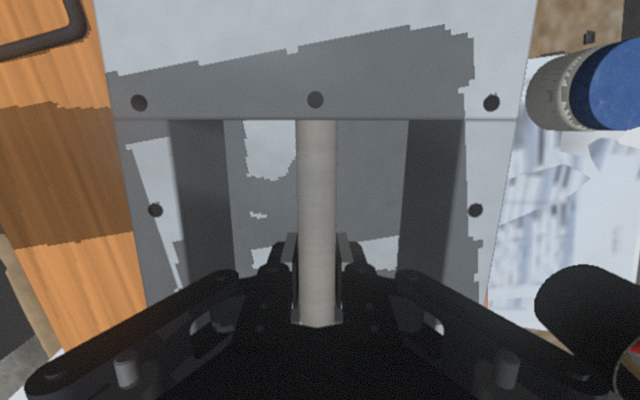

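View pics/c12.png

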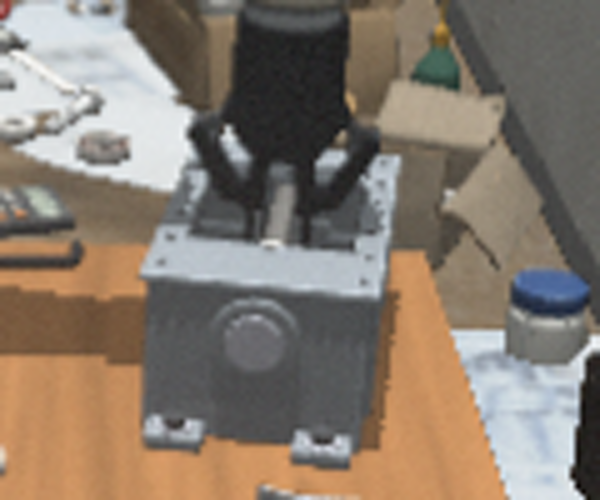

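Emit:
apply_moves(series="0 0 -0.003 0 0;0 0 -0.004 0 0;0 0 -0.003 0 0;0 0 0 0 0", newtons=22)

```text
clock: 17.32
tcp_pos: [0.6148, 0.0654, 0.1161]
tcp_rot: [0.996, -0.088, -0.0, 0.0]
ft_force: [-1.3, -0.6, -5.9]
width: 0.207
```

Emit:
apply_moves(series="0 0 -0.004 0 0;0 0 -0.004 0 0;0 0 0 0 0")

```text
clock: 17.7
tcp_pos: [0.6154, 0.0657, 0.1248]
tcp_rot: [0.996, -0.088, 0.0, -0.0]
ft_force: [-0.6, -0.3, -4.8]
width: 0.205
```

```bash
python3 - <<'E'
from h import *
o=manip.get_obs();print(o['tcp_pos'],o['ft_force'],o['moment'],o['width'])
snap('wrist','w13')
E
```

```text
[0.61538983 0.06569305 0.12477089] [-0.55871448 -0.32578075 -4.83281207] [-0.17435621  0.1472089   0.03714484] 0.2054171417555388
```

View pics/w13.png

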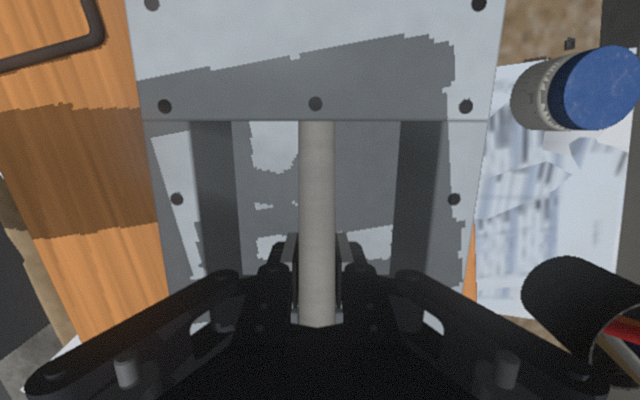

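Emit:
apply_moves(series="0 0 -0.004 0 0;0 0 -0.005 0 0;0 0 -0.005 0 0;0 0 -0.004 0 0;0 0 0 0 0")

```text
clock: 18.38
tcp_pos: [0.6153, 0.0654, 0.1427]
tcp_rot: [0.996, -0.088, 0.0, 0.0]
ft_force: [-0.7, -1.0, -4.2]
width: 0.206
```

```bash
python3 - <<'E'
from h import *
o=manip.get_obs();print(o['tcp_pos'],o['ft_force'],o['moment'],o['width'])
snap('wrist','w14')
snap('side','s14')
z,im,d=load('s14');c=im[120:220,310:430,::-1]; cv2.imwrite('pics/c14.png',cv2.resize(c,None,fx=5,fy=5,interpolation=cv2.INTER_CUBIC))
z,im,d=load('w14'); W=cloud(z,d)
for r in [130,160,190,220,250,280,300]: print(r,W[r,317].round(4))
E
```

```text
[0.61526094 0.06536139 0.14273626] [-0.7189264  -0.96206197 -4.16608896] [-0.14708211  0.07363962  0.04438838] 0.20564465399958085
130 [0.628  0.125  0.1362]
160 [0.6254 0.1108 0.1445]
190 [0.623  0.0973 0.1516]
220 [0.6207 0.0846 0.1588]
250 [0.6185 0.0723 0.1652]
280 [0.6163 0.0602 0.1709]
300 [0.615  0.053  0.1755]
```

View pics/w14.png

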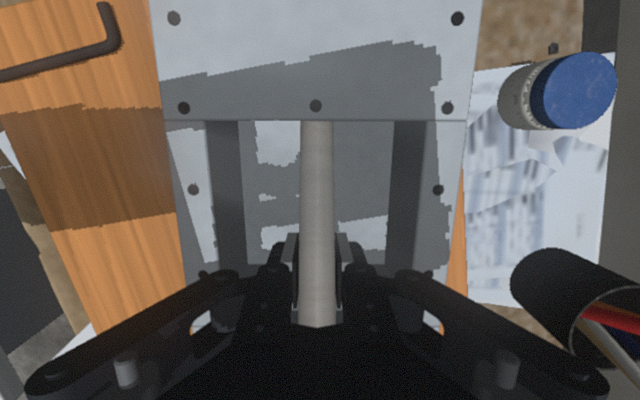

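View pics/c14.png

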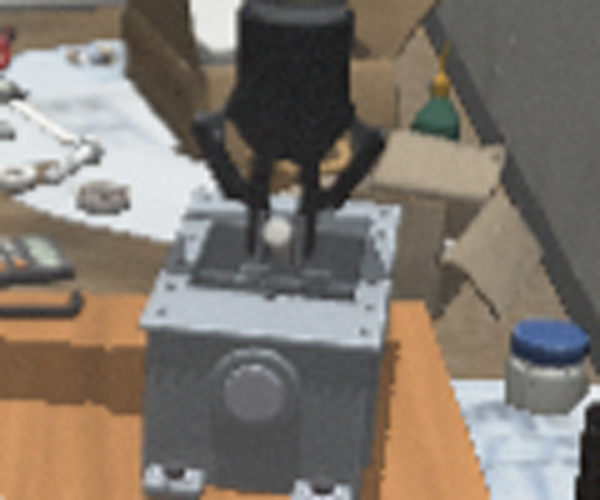

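Emit:
apply_moves(series="0 0.004 -0.001 0 0;0 0.008 -0.004 0 0;0 0.01 -0.005 0 0;0 0.01 -0.005 0 0;0 0.01 -0.005 0 0;0 0.006 -0.003 0 0;0 0.002 -0.001 0 0;0 0 0 0 0")

```text
clock: 19.48
tcp_pos: [0.6062, 0.0163, 0.1661]
tcp_rot: [0.996, -0.088, -0.0, -0.0]
ft_force: [-0.3, -0.6, -3.8]
width: 0.206
```

```bash
python3 - <<'E'
from h import *
o=manip.get_obs();print(o['tcp_pos'],o['ft_force'],o['moment'],o['width'])
snap('wrist','w15')
z,im,d=load('w15'); W=cloud(z,d)
for r in [100,130,160,190,220,250,280,300]: print(r,W[r,317].round(4))
E
```

```text
[0.60619936 0.01627779 0.16607631] [-0.26265362 -0.64878614 -3.79144258] [-0.15568052  0.07765141 -0.00496647] 0.20628902025881554
100 [0.6215 0.0908 0.1535]
130 [0.6189 0.076  0.1617]
160 [0.6163 0.0617 0.167 ]
190 [0.6139 0.0483 0.1753]
220 [0.6116 0.0351 0.181 ]
250 [0.6094 0.0229 0.1879]
280 [0.6073 0.0114 0.1947]
300 [0.6059 0.0035 0.1982]
```

View pics/w15.png

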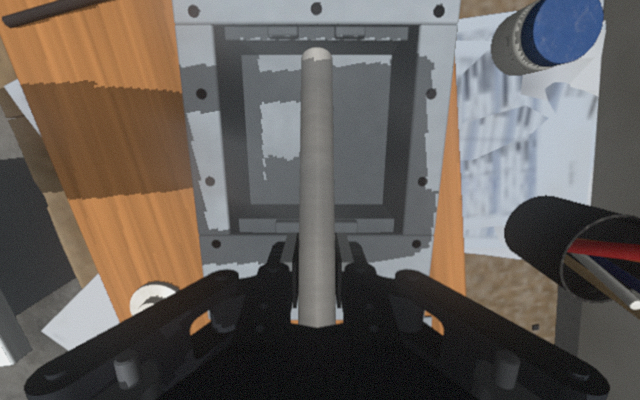

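Emit:
apply_moves(series="0 0 0 0 0;0 0 -0.005 0 0;0 0 -0.015 0 0;0 0 -0.025 0 0;0 0 -0.03 0 0;0 0 -0.025 0 0;0 0 -0.015 0 0;0 0 -0.005 0 0", newtons=80)

```text
clock: 20.52
tcp_pos: [0.6069, 0.0163, 0.2879]
tcp_rot: [0.996, -0.088, 0.001, 0.0]
ft_force: [0.2, 0.0, -3.9]
width: 0.197
```

```bash
python3 - <<'E'
from h import *
o=manip.get_obs();print(o['tcp_pos'],o['ft_force'],o['width'],o['q'],o['clock'])
snap('wrist','w16')
z,im,d=load('w16'); W=cloud(z,d)
for r in [50,60,100,130,160,190,220,250,280,300]: print(r,W[r,317].round(4))
E
```

```text
[0.60686408 0.01626539 0.28792149] [ 0.20045533  0.01687693 -3.89038348] 0.19718434735884816 [-8.87636663e-02  1.37222489e-01  1.59864350e+00 -6.25390486e-06
  1.40299713e+00  8.81540477e-02] 20.525
50 [0.627  0.1169 0.2633]
60 [0.6261 0.112  0.2638]
100 [0.6223 0.0908 0.2752]
130 [0.6196 0.076  0.2828]
160 [0.617  0.0618 0.2898]
190 [0.6146 0.0482 0.2968]
220 [0.6122 0.0352 0.3032]
250 [0.61   0.0232 0.3103]
280 [0.6079 0.0114 0.3165]
300 [0.6065 0.0037 0.3204]
```

View pics/w16.png

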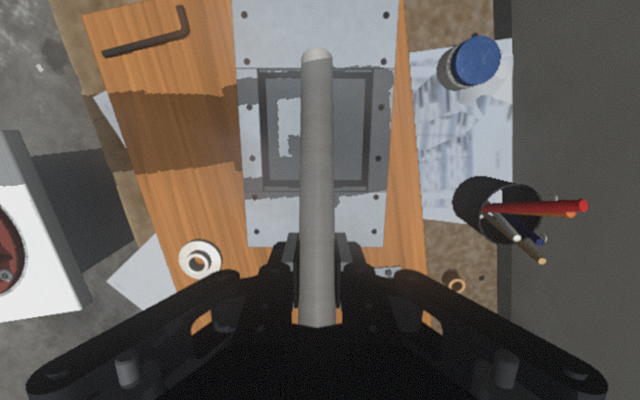

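Emit:
apply_moves(series="0.004 0.01 0 0 0;0.01 0.03 0 0 0;0.013 0.04 0 0 0;0.014 0.045 0 0 0;0.014 0.045 0 0 0;0.013 0.04 0 0 0;0.01 0.03 0 0 0;0.006 0.018 0 0 0")

```text
clock: 21.58
tcp_pos: [0.6426, -0.2547, 0.2839]
tcp_rot: [0.996, -0.089, -0.001, -0.0]
ft_force: [0.4, 0.7, -3.7]
width: 0.196
```

Emit:
apply_moves(series="0.003 0.007 0 0 0;0 0.002 0 0 0;0 0 0 0 0;0 0 0 0 0")

```text
clock: 22.08
tcp_pos: [0.645, -0.2608, 0.2863]
tcp_rot: [0.996, -0.088, 0.0, -0.0]
ft_force: [0.2, -0.4, -4.4]
width: 0.194
```

```bash
python3 - <<'E'
from h import *
o=manip.get_obs();print(o['tcp_pos'],o['ft_force'],o['width'],o['clock'],abs(o['joint_vel']).max())
snap('wrist','w17');snap('side','s17');snap('top','t17')
z,im,d=load('s17');c=im[100:300,260:450,::-1]; cv2.imwrite('pics/c17.png',cv2.resize(c,None,fx=3,fy=3,interpolation=cv2.INTER_CUBIC))
z,im,d=load('t17');c=im[110:245,300:440,::-1]; cv2.imwrite('pics/d17.png',cv2.resize(c,None,fx=4,fy=4,interpolation=cv2.INTER_CUBIC))
z,im,d=load('w17'); W=cloud(z,d)
for r in [50,60,100,190,280,300]: print(r,W[r,317].round(4))
E
```

```text
[ 0.64498807 -0.26076802  0.286324  ] [ 0.21629772 -0.43024841 -4.42577138] 0.19390094589112108 22.075 0.003433138430621945
50 [ 0.665  -0.1596  0.2598]
60 [ 0.664  -0.1649  0.2618]
100 [ 0.6602 -0.1861  0.2732]
190 [ 0.6527 -0.2285  0.2962]
280 [ 0.646  -0.266   0.3143]
300 [ 0.6447 -0.2733  0.3188]
```

View pics/w17.png

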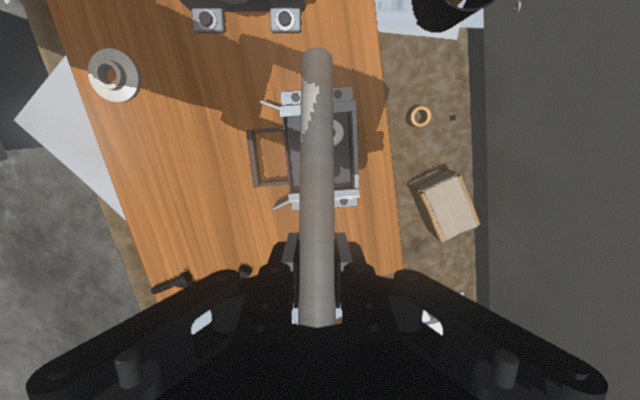

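View pics/c17.png

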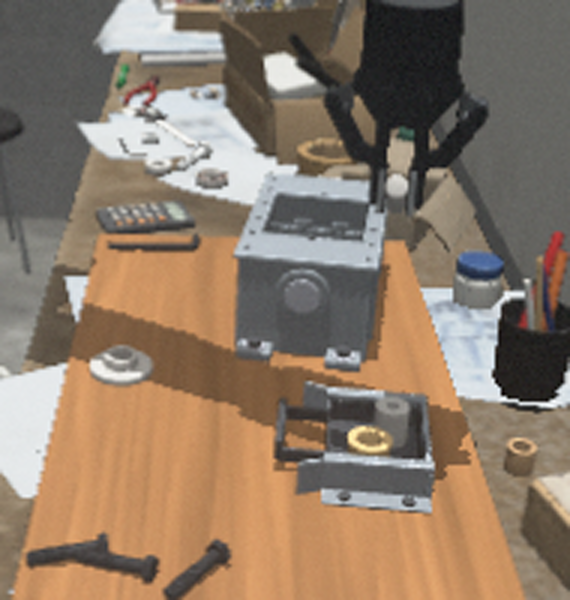

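View pics/d17.png

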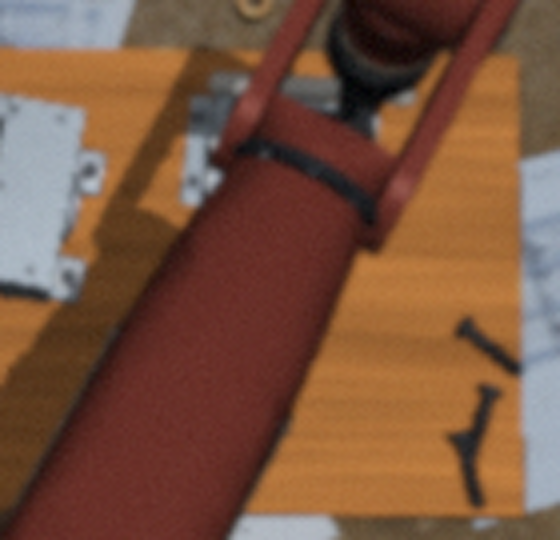

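```bash
python3 - <<'E'
from h import *
z,im,d=load('w17');c=im[75:225,235:370,::-1]; a=cv2.resize(c,None,fx=3.5,fy=3.5,interpolation=cv2.INTER_CUBIC)
z,im,d=load('s17');c=im[220:275,345:410,::-1]; b=cv2.resize(c,(320,270),interpolation=cv2.INTER_CUBIC)
o=np.zeros((525,800,3),np.uint8);o[:a.shape[0],:a.shape[1]]=a;o[:270,475:795]=b;cv2.imwrite('pics/c18.png',o)
E
```

```text
(no output)
```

View pics/c18.png

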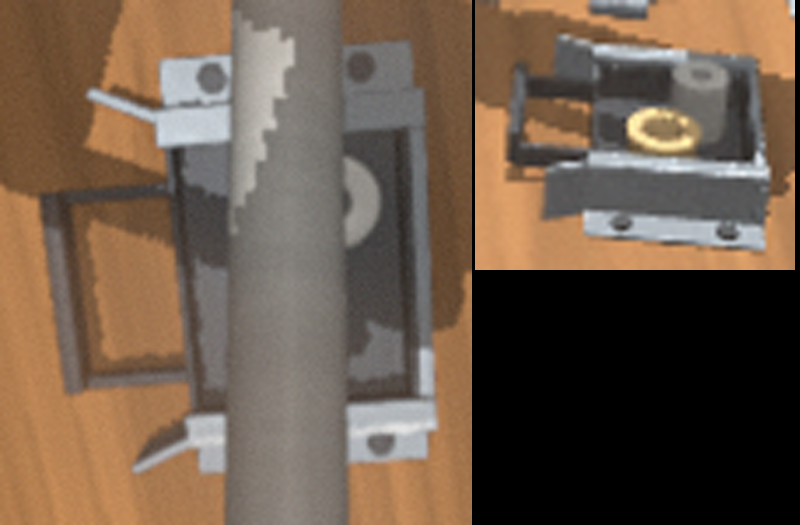

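```bash
python3 - <<'E'
from h import *
z,im,d=load('w17')
f=lambda P,h: ray(z,[(235+(x+.5)/3.5-.5,75+(y+.5)/3.5-.5) for x,y in P],h)
b=f([(43,197),(70,197),(65,392),(84,392)],.06); s=f([(411,130),(419,390)],.06); r=f([(402,130),(410,390)],.052)
ux=np.array([np.cos(.1),-np.sin(.1),0])
hm=b.mean(0); print('handle',hm,'stop',s.mean(0),'dist',(s.mean(0)-hm)@ux)
l=f([(43,197),(65,392)],.06);print('yaw bar',np.arctan2(-(l[0]-l[1])[0],(l[0]-l[1])[1]))
E
```

```text
handle [ 0.56884486 -0.22757886  0.06      ] stop [ 0.69916278 -0.2384641   0.06      ] dist 0.13075358808460336
yaw bar -0.12300066426941088
```

```bash
python3 - <<'E'
from h import *
o=manip.get_obs();print(o['tcp_pos'],o['clock'],abs(o['joint_vel']).max())
print(manip.job_done())
E
```

```text
[ 0.64496923 -0.26119505  0.28631916] 22.225 0.0045255108845561505
the job is handed in; nothing more can be done
None
```

The tray is docked against its back stop with both parts in it. The gripper is holding the shaft still over it, at about 80 N. I handed the job in at 22.2 s.

**Tray:** I gripped its pull, lined it up with the holder and pushed until it stopped. The force rose to about 19 N with no further travel. In the last pictures the bush and the roller still stand in the tray. The distance from pull to stop measured 131 mm against a nominal 133 mm, which is within camera error.

**Shaft:** I slid it under the +y lip and lifted it so the lip tilted it to about 27°. I then drew it out -y end first and raised it. My estimate puts its middle at about (0.653, -0.234), with the tray centre at about (0.653, -0.235). Its lowest point is at about 0.24 m, and the housing's top is at 0.141 m. The wrist force was just the shaft's weight, about 4 N. The arm was essentially still (joint speeds below 0.005 rad/s).

**Checks that disagreed:** the pull's yaw read -0.12 rad in the last picture, against about -0.10 rad for the dock. I put that down to coarse pixel reading. In the last top view the arm hid most of the tray, so I relied on the side and wrist views for the final check.

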